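# Reverse the ratchet and back off the flask press

### The arm

A 7-joint arm with a two-finger parallel gripper is mounted at the origin on the work surface. World frame = base frame: x ahead of the robot, y to its left, z up, the work surface at z = 0. Lengths are in m, angles in rad, forces in N, time in s.
With the tool pointing down it reaches from about 0.35 to 0.775 m from the base axis. Payload 3.1 kg.
Tool frame: the origin (TCP) lies midway between the tips of the shut fingers; the grasp point (between the pads) lies 19 mm behind it; z points along the fingers, y is the direction in which the jaws open and shut (so a half turn about z gives the same grasp; the last joint's range is limited). The gripper opens to 85 mm and grips with 20 to 120 N. Pads are 22 mm wide; open, the fingers measure 114 mm over their backs; the gripper's body (76 mm by 85 mm) begins 54 mm behind the grasp point. The pads swing forward as they close: fully open they stand 13 mm farther back than shut.
Start: joints at [-1.267, 0.311, 0.014, 1.512, -0.004, 1.319, -0.027], TCP at [0.186, 0.517, 0.231] pointing down, gripper open.
Joint ranges: [-2.7, 2.7], [-0.3, 1.91], [-1.27, 1.3], [0.12, 2.57], [-1.44, 4.58], [0.2, 2.03], [-3.05, 3.05]. Speed limits (rad/s): [2.79, 2.79, 3.14, 3.14, 3.14, 3.14, 3.14].

### API

Orientations are given as a rotation vector (axis times angle).
In Python, from bench import arm gives the robot as it stands.
- The arm moves only by the tool servo_tool, never from a script. Its argument "motion" is one flat list of numbers, 7 for each row, row after row: the finger opening in mm, from 0 to 85.4, then the shift along the world's x, y, z in mm, then the turn, a rotation vector about the world's x, y, z in degrees. In form: [jaw, x, y, z, ax, ay, az, jaw, x, y, z, ax, ay, az, ...]. A call has 1 to 10 rows; each row is the pose to reach, as a shift and turn from the pose commanded when the call began; what a row does not reach only later rows make up. A row lasts 1/8 s, in which the tool goes at most 62.5 mm and 10.7 degrees, less where a joint would pass 70% of its speed; a pose out of reach is approached as far as the arm can. A call with a gripper value outside its range is refused whole. The fingers move at their own pace and stop on an object; "squeeze" is the grip in N (left out, the last holds). Time passes only in rows, so rows that repeat a pose let the fingers close. It gives the time, the measured TCP pose, the force and the opening at its end, in the units of the state.
- arm.get_state(): the state, without advancing time (a new reading comes with each control period).
- arm.camera(name): name is "scene" or "top" or "wrist"; returns the picture (480x640x3 uint8, blue, green, red); there is no depth.
- arm.camera_params(name): a dict with "fx", "fy", "cx", "cy" (pixels), "rvec" (rotation vector, rad) and "tvec" (3), from world to camera coordinates, as OpenCV has them; the wrist camera has in their place "hand_eye" (4x4, takes a point from camera to tool coordinates, whose origin is the TCP and whose axes are the flange's). Camera axes: x right, y down, z forward; pixel columns grow to the right and rows downward; lengths in m; the calibration is good to about 2 mm. A picture is of the moment at which its call begins: read the wrist's pose just before it. camera_params takes no time and is no camera call.
- arm.job_done(): hands the job in, once; it reports no verdict.
The state is a dict: "t": time; "joint_positions": joint angles; "qd": joint speeds; "joint_torque": joint torques, N m; "tool_pos": TCP position; "tcp_rot": TCP orientation; "wrist_force": force on the tool from outside, world axes, zero at the start; "ft_torque": the same for the moment, N m; "grip_width": opening from 0.0 (shut) to 1.0 (fully open).
Only numpy, scipy, OpenCV 4.12 (cv2) and the standard library are available. Lean on these libraries where they do the work, as an engineer would, in place of code of your own. Each camera call takes 0.05 s, during which the arm holds its last target. There are 200 camera calls.

### The job

Release the denture flask press: first flip the ratchet's small direction lever fully over to its loosening side, then swing the ratchet handle by its knob, to and fro between its stops, until the spindle has been backed off (anticlockwise from above) by at least a sixth of a turn, and let go. Never tighten the spindle further or turn it by hand past the ratchet; push the small lever only lightly with a fingertip, without pinching it or swinging the handle by it; stop as soon as the handle meets a stop pin rather than ramming it; and leave everything else on the bench where it is.

Things in the scene. Friction and masses are not known exactly. Their poses are not given: they have to be found in the camera images.
- press: Grey steel bench press for denture flasks, bolted down, a brass flask clamped in it. Origin on the table under its middle, z up. Base plate 150 x 170 x 15 mm, two columns at y = -66 and +66 mm, crosshead along y with its top 140 mm above the table. At handle angle 0 the ratchet handle points along the press's -x axis (towards the robot).
- spindle_top (a point): Top of the hexagon nut on the spindle, 180 mm above the table, on the upright axis about which spindle, ratchet handle and stop plate turn. The 59 mm steel disc below the nut turns with the spindle and bears a dark index bar.
- knob_mid (a point): Upright black knob at the end of the ratchet handle: 24 mm diameter, from 164 to 212 mm above the table, fixed on the 16 mm bar (top at 166 mm), its axis 165 mm from the spindle axis. The point is on its axis, 190 mm up. Loosening takes about 8 N at the knob, swinging back (ratchet clicking) about 3 N.
- handle (a joint): Handle angle about the spindle axis, rad, growing anticlockwise from above; it stays where left. Two pins on the dark stop plate below the bar leave it a swing of about 1.0 rad in all; the plate is set anywhere within 0.3 rad either way, so the ends must be felt or seen. The pins are rammed when the knob is pushed some 30 N harder than the swing needs.
- lever_tab (a point): Centre (185.5 mm up) of the upright tab, 9 x 9 mm, from 173 to 198 mm above the table, on the end of the ratchet's small dark steel direction lever. The lever's upright pivot is 46 mm from the spindle axis on the line to the knob; the tab is 34 mm from the pivot, on the knob's side. Nothing else beside it rises above 170 mm within 30 mm.
- dirlever (a joint): Lever angle relative to the handle, rad, growing anticlockwise from above; 0: along the handle. Stops at -0.4 (tightening side) and +0.4 (loosening side: the handle drives the spindle anticlockwise and clicks back freely clockwise). It takes about 3 N at the tab and stays where left. Pushed on at its stop, it turns the whole handle.
- spindle (a joint): Spindle angle, rad, 0 at the start, growing anticlockwise from above, which loosens. It stays where left. The ratchet has 16 teeth, 0.39 rad apart: after a reversal up to that much of a stroke is lost before it drives, and shorter strokes may do nothing.
- platen (a joint): Height of the pressing plate above its clamped position, m; the spindle lifts it 3.5 mm per rad of loosening.
- bowl: Bystander: grey mixing bowl turned upside down, 110 mm wide, 60 mm tall. Origin at the centre of its underside.
- flask_half: Bystander: spare brass flask half, 100 x 92 x 33 mm. Origin at the centre of its underside.
- spatula: Bystander: spatula with a wooden handle, 190 mm long, lying flat.
- jar: Bystander: white jar with a black cap, 56 mm wide, 75 mm tall. Origin at the centre of its underside.
- tooth_tray: Bystander: round tray of denture teeth, 110 mm wide, 14 mm thick. Origin at the centre of its underside.
- cast: Bystander: plaster cast of a dental arch, about 75 mm wide, 29 mm tall. Origin on its underside.

How it is judged:
By the outcome, as a careful person would: the job done as asked, in the order asked, and still so for the second after the job is handed in, with the robot touching nothing.
It also fails if it takes over 64 s, if anything falls off the work surface, if the arm or the gripper's body presses on something with over 40 N, if the wrist force passes 120 N, or if a joint passes its speed limit or range.

## Working session

There is one attempt and no reset: what is moved stays moved. The work goes in short steps, Python scripts to look and compute and a tool call to move; the robot and the scene stay as the last step left them, time stands still between calls to the robot, and variables do not carry over. Pictures are saved under pics/ and viewed, about 8 in all and at most 12, crops included, and the job is handed in when it is done.

Besides the shell and the picture viewer there is one more tool, called after ">>>" as name(argument=value, ...) on one line, values as JSON. servo_tool: Moves the arm, as the interface text tells. Its arguments: {"type":"object","properties":{"motion":{"type":"array"},"squeeze":{"type":"number"}},"required":["motion"]}

```bash
mkdir -p pics; cat > h.py <<'E'
import numpy as np, cv2
from bench import arm
def cam(n):
    p=arm.camera_params(n); K=np.array([[p['fx'],0,p['cx']],[0,p['fy'],p['cy']],[0,0,1.]])
    if 'hand_eye' in p:
        s=arm.get_state(); T=np.eye(4); T[:3,:3]=cv2.Rodrigues(np.array(s['tcp_rot'],float))[0]; T[:3,3]=s['tool_pos']
        W=np.linalg.inv(T@np.array(p['hand_eye'])); return K,W[:3,:3],W[:3,3]
    return K,cv2.Rodrigues(np.array(p['rvec'],float))[0],np.array(p['tvec'],float).ravel()
def atz(c,u,v,z):
    K,R,t=c; d=R.T@np.linalg.inv(K)@np.array([u,v,1.]); o=-R.T@t
    return o+d*(z-o[2])/d[2]
def proj(c,P):
    K,R,t=c; q=K@(R@np.array(P,float)+t); return q[:2]/q[2]
E
python3 - <<'E'
from h import *
for n in ('top','scene'):
    cv2.imwrite(f'pics/{n}0.png',arm.camera(n)); c=cam(n); print(n,-c[1].T@c[2],c[0][0,0])
s=arm.get_state();print(s)
E
```

```text
top [0.43368853 0.01677215 1.40234422] 455.73017711482896
scene [ 1.351098   -0.52196907  1.09423693] 590.2624861437556
{'t': 0.1, 'joint_positions': array([-1.26666476,  0.31167148,  0.01396489,  1.51289494, -0.00438947,
        1.31922098, -0.0271984 ]), 'qd': array([-1.59601293e-05, -2.85229535e-03,  2.68269945e-04, -3.60373664e-03,
        7.86814827e-04, -1.52338039e-03, -2.16415058e-05]), 'joint_torque': array([ 9.76055599e-04, -3.80854833e+01,  1.46682244e-01, -2.31242466e+01,
        1.23232897e-02,  8.04515497e-03, -1.27704132e-05]), 'tool_pos': array([0.18619132, 0.51682321, 0.23031621]), 'tcp_rot': array([-0.54031287, -3.09449326,  0.00337036]), 'wrist_force': array([ 0.16930204, -0.71430685,  0.31359979]), 'ft_torque': array([ 0.01393612, -0.00668062,  0.00257134]), 'grip_width': 1.00191431943602}
```

View pics/top0.png

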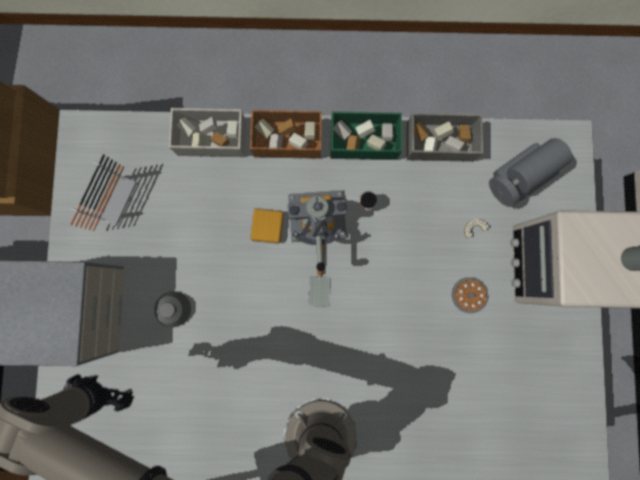

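View pics/scene0.png

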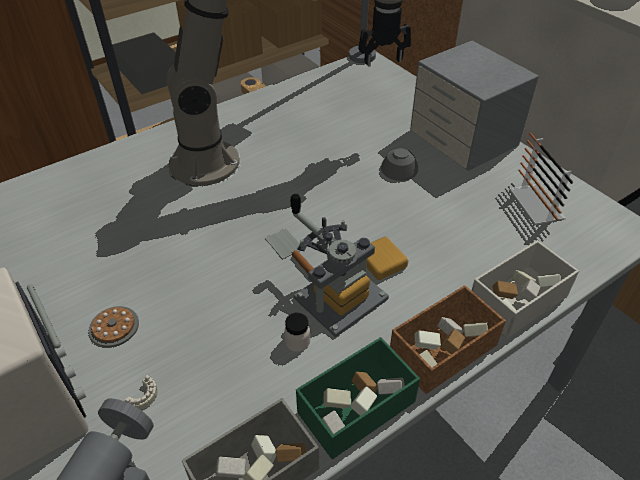

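Top: spindle at about (318,206), knob at about (321,268). Scene: knob at about (296,203), nut at about (342,247). The other items are well clear. Next I'll enlarge both views.

```bash
python3 - <<'E'
from h import *
a=cv2.imread('pics/top0.png')[180:290,280:360]; b=cv2.imread('pics/scene0.png')[185:285,270:390]
a=cv2.resize(a,None,fx=5,fy=5,interpolation=2); b=cv2.resize(b,None,fx=3.4,fy=3.4,interpolation=2)
o=np.zeros((550,812,3),np.uint8); o[:550,:400]=a; o[:340,402:402+408]=b; cv2.imwrite('pics/c1.png',o[:, :800])
c=cam('top');d=cam('scene')
print(atz(c,318,206,.18),atz(c,321,268,.212),atz(d,342,247,.18),atz(d,296,198,.212))
E
```

```text
[0.65596465 0.01800623 0.18      ] [0.48632913 0.00699954 0.212     ] [0.66064049 0.01778542 0.18      ] [0.50214695 0.00608463 0.212     ]
```

View pics/c1.png

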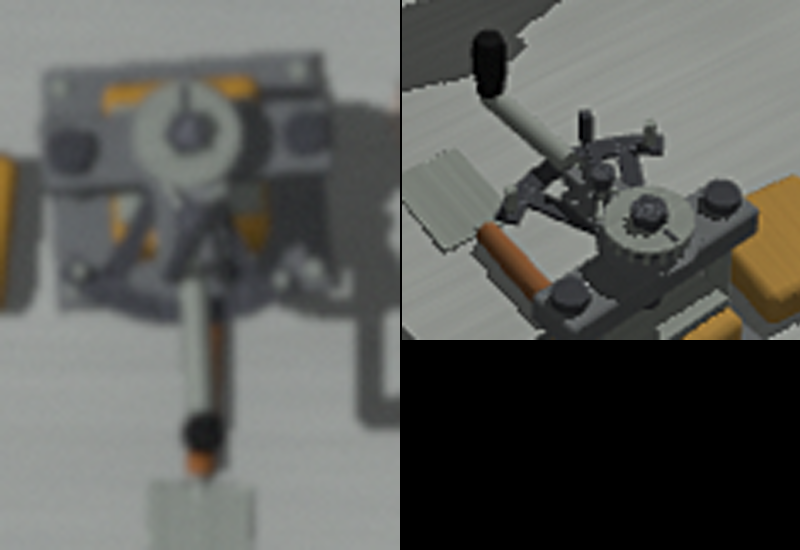

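>>> servo_tool(motion=[0,35,-40,50,0,0,2,0,70,-85,70,0,0,5,0,105,-130,70,0,0,8,0,140,-175,70,0,0,11,0,175,-225,70,0,0,14,0,210,-275,70,0,0,17,0,245,-325,70,0,0,20,0,280,-375,70,0,0,22,0,310,-415,70,0,0,24,0,330,-440,70,0,0,24])

```text
t: 1.35
tool_pos: [0.5172, 0.0742, 0.3009]
tcp_rot: [0.109, -3.139, 0.002]
wrist_force: [-0.6, 0.1, 0.2]
grip_width: -0.004
```

```bash
python3 - <<'E'
from h import *
s=arm.get_state();print(s['t'],s['tool_pos'],s['tcp_rot'],s['joint_positions'],s['wrist_force'])
cv2.imwrite('pics/w1.png',arm.camera('wrist'));c=cam('wrist');print(-c[1].T@c[2],c[1])
d=cam('scene');print(atz(d,323.8,218,.198))
E
```

```text
1.35 [0.5172189  0.07421735 0.30085653] [ 1.08914940e-01 -3.13913385e+00  2.03213993e-03] [-0.49811873  0.23344713  0.40765084  1.46295752 -0.09110058  1.46480325
  1.54950184] [-0.55506223  0.06821052  0.19246111]
[0.44017328 0.06499225 0.44457713] [[-0.06351506  0.99796256 -0.00604684]
 [ 0.9491458   0.06227809  0.30861578]
 [ 0.30836358  0.01386242 -0.95116757]]
[0.57985946 0.02753244 0.198     ]
```

View pics/w1.png

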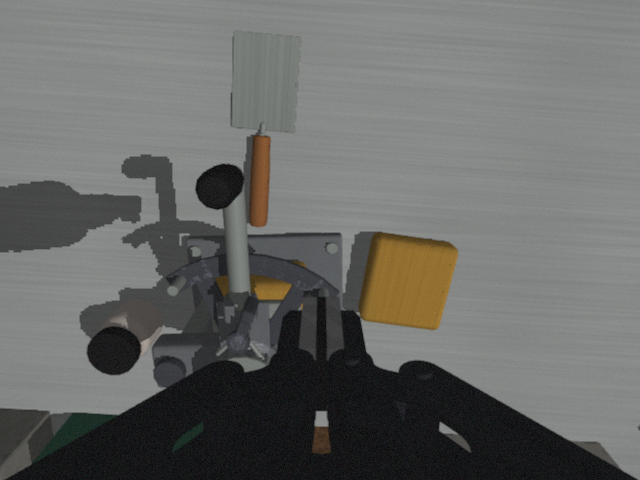

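The wrist view shows the knob top at about (219,187), a stop pin at (175,285) and the other at (324,292). The tab is hidden by the fingers.

```bash
python3 - <<'E'
from h import *
c=cam('wrist');k=atz(c,219,187,.212);print('knob',k, 'pins',atz(c,175,287,.17),atz(c,324,292,.17))
t=cam('top');print('top knob',atz(t,320.6,266.4,.212))
for S in (np.array([.656,.018]),np.array([.6606,.0178])):
    u=k[:2]-S;r=np.linalg.norm(u);u/=r;a=-.4;R=np.array([[np.cos(a),-np.sin(a)],[np.sin(a),np.cos(a)]])
    tab=S+.046*u+.034*R@u;print(r,np.arctan2(-u[1],-u[0]),'tab',tab,proj(c,[*tab,.198]),proj(cam('scene'),[*tab,.198]),proj(c,[*S,.18]))
E
```

```text
knob [0.48975393 0.00906927 0.212     ] pins [ 0.57392257 -0.03358748  0.17      ] [0.57074178 0.07383686 0.17      ]
top knob [0.49047905 0.00812038 0.212     ]
0.16648577351713348 0.053668360101287484 tab [0.57808501 0.02707373] [252.83525524 316.15706152] [323.16429491 217.63389247] [243.36141806 395.13661768]
0.17106900452626844 0.05105848632744106 tab [0.58270895 0.02707704] [252.74843873 322.34523806] [324.38277509 218.80558886] [243.06196048 400.13482989]
```

>>> servo_tool(motion=[0,30,-5,-20,0,0,0,0,62,-10,-30,0,0,0,0,62,-10,-70,0,0,0,0,62,-10,-100,0,0,0,0,62,-10,-117,0,0,0,0,62,-10,-117,0,0,0,0,62,-10,-117,0,0,0])

```text
t: 2.28
tool_pos: [0.5793, 0.0676, 0.1857]
tcp_rot: [-0.115, 3.137, 0.0]
wrist_force: [0.3, -0.3, 0.8]
grip_width: 0.006
```

>>> servo_tool(motion=[0,0,-6,-2,0,0,0,0,0,-11,-2,0,0,0,0,0,-15,-2,0,0,0,0,0,-18,-2,0,0,0,0,0,-18,-2,0,0,0])

```text
t: 2.9
tool_pos: [0.5784, 0.0491, 0.1824]
tcp_rot: [-0.114, 3.139, -0.0]
wrist_force: [-0.3, -0.7, 0.1]
grip_width: 0.004
```

>>> servo_tool(motion=[0,0,-2,0,0,0,0,0,0,-4,0,0,0,0,0,0,-4,0,0,0,0])

```text
t: 3.28
tool_pos: [0.5779, 0.0462, 0.1822]
tcp_rot: [0.116, -3.138, -0.002]
wrist_force: [-1.5, 1.8, 0.5]
grip_width: 0.002
```

>>> servo_tool(motion=[0,0,-2,0,0,0,0,0,0,-4,0,0,0,0,0,0,-4,0,0,0,0])

```text
t: 3.65
tool_pos: [0.5783, 0.0411, 0.1822]
tcp_rot: [0.114, -3.139, 0.0]
wrist_force: [-0.7, 1.2, -0.1]
grip_width: 0.004
```

>>> servo_tool(motion=[0,0,-3,0,0,0,0,0,0,-6,0,0,0,0,0,0,-9,0,0,0,0,0,0,-9,0,0,0,0])

```text
t: 4.15
tool_pos: [0.5783, 0.032, 0.1822]
tcp_rot: [0.114, -3.139, 0.0]
wrist_force: [-1.2, 2.2, 0.2]
grip_width: 0.002
```

>>> servo_tool(motion=[0,0,-2,0,0,0,0,0,0,-4,0,0,0,0,0,0,-6,0,0,0,0,0,0,-6,0,0,0,0])

```text
t: 4.65
tool_pos: [0.5789, 0.0265, 0.1823]
tcp_rot: [-0.115, 3.138, 0.0]
wrist_force: [-0.3, 3.4, -1.5]
grip_width: -0.0
```

>>> servo_tool(motion=[0,0,-1,0,0,0,0,0,0,-3,0,0,0,0,0,0,-3,0,0,0,0])

```text
t: 5.03
tool_pos: [0.5792, 0.0237, 0.1825]
tcp_rot: [-0.115, 3.138, 0.001]
wrist_force: [1.3, 4.3, -1.4]
grip_width: -0.0
```

>>> servo_tool(motion=[0,0,-1,0,0,0,0,0,0,-2,0,0,0,0,0,0,-2,0,0,0,0])

```text
t: 5.4
tool_pos: [0.5795, 0.0223, 0.1825]
tcp_rot: [-0.116, 3.137, 0.001]
wrist_force: [2.5, 5.8, -3.3]
grip_width: 0.003
```

>>> servo_tool(motion=[0,0,-1,0,0,0,0,0,0,-1,0,0,0,0])

```text
t: 5.65
tool_pos: [0.5796, 0.0221, 0.1825]
tcp_rot: [-0.117, 3.137, 0.003]
wrist_force: [2.9, 6.2, -3.0]
grip_width: -0.0
```

```bash
python3 - <<'E'
from h import *
s=arm.get_state();print(s['tool_pos'],s['wrist_force'])
b=arm.camera('scene');cv2.imwrite('pics/s2.png',cv2.resize(b[180:280,270:390],None,fx=6,fy=6,interpolation=2))
d=cam('scene');S=np.array([.655,.018]);k=np.array([.490,.0085]);u=(k-S)/np.linalg.norm(k-S)
for a in (.2,.3,.4,.5):
    R=np.array([[np.cos(a),-np.sin(a)],[np.sin(a),np.cos(a)]]);tb=S+.046*u+.034*R@u
    print(a,tb,(proj(d,[*tb,.198])-[270,180])*6)
E
```

```text
[0.57956482 0.02205358 0.1824927 ] [ 2.8572325   6.16285543 -2.98634209]
0.2 [0.57619715 0.00669692] [270.67235766 245.18493038]
0.3 [0.57722587 0.00345777] [265.01967864 250.3297203 ]
0.4 [5.78572814e-01 3.37495935e-04] [260.1152696  255.84958208]
0.5 [ 0.58022454 -0.00263272] [256.01031842 261.69261288]
```

View pics/s2.png

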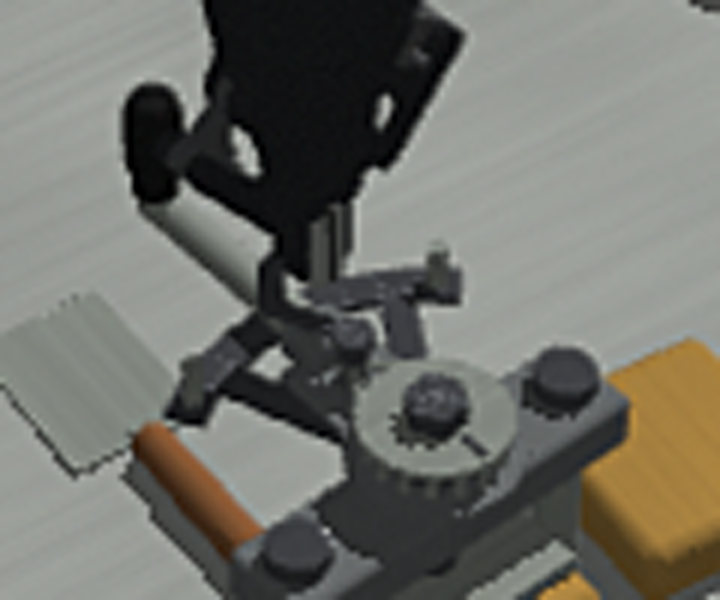

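The tab looks to be at about (265,260) in the crop, close to the position predicted for +0.4. The force has risen to 6 N with almost no further motion, so I'm taking this as the stop. Next I'll back away and check from above.

>>> servo_tool(motion=[0,0,6,0,0,0,0,0,0,20,0,0,0,0,0,0,40,10,0,0,0,0,0,45,60,0,0,0,0,0,45,110,0,0,0,0,0,45,110,0,0,0])

```text
t: 6.45
tool_pos: [0.581, 0.0645, 0.2976]
tcp_rot: [-0.113, 3.129, -0.002]
wrist_force: [-0.5, -0.7, 0.1]
grip_width: -0.0
```

```bash
python3 - <<'E'
from h import *
s=arm.get_state();print(s['t'],s['tool_pos'],s['wrist_force'])
c=cam('wrist');im=arm.camera('wrist');cv2.imwrite('pics/w2.png',im)
S=np.array([.655,.018]);k=np.array([.490,.0085]);u=(k-S)/np.linalg.norm(k-S)
print(proj(c,[*k,.212]),proj(c,[*(S+.046*u),.17]))
for a in (.2,.3,.4,.5):
    R=np.array([[np.cos(a),-np.sin(a)],[np.sin(a),np.cos(a)]]);tb=S+.046*u+.034*R@u
    print(a,proj(c,[*tb,.198]))
E
```

```text
6.45 [0.58099722 0.06452334 0.29761737] [-0.52423479 -0.65768559  0.11486192]
[225.71628236  67.83175571] [248.80118265 256.61859401]
0.2 [227.79143289 221.86592976]
0.3 [222.43969306 223.11705246]
0.4 [217.2984461  224.87958684]
0.5 [212.42419324 227.13169043]
```

View pics/w2.png

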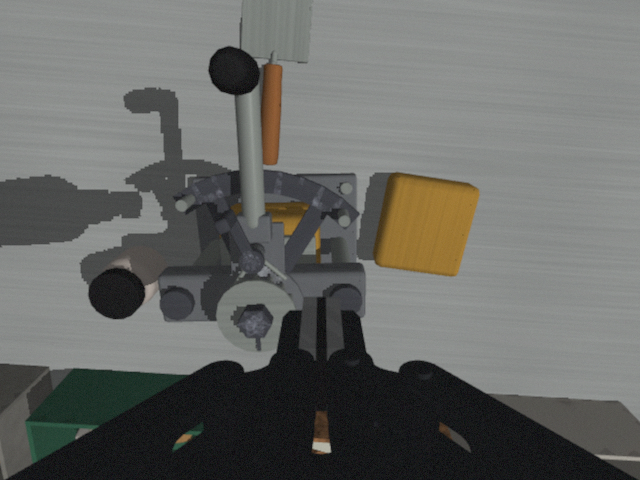

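Wrist view: knob at (234,71), pivot at (251,259), nut at (257,321), pins at (185,204) and (346,218). The lever now lies on the -y side. I'll enlarge it.

```bash
python3 - <<'E'
from h import *
s=arm.get_state();print(s['tool_pos'],s['tcp_rot']);c=cam('wrist');im=arm.camera('wrist')
cr=cv2.convertScaleAbs(im[170:340,170:360],alpha=2,beta=20);cv2.imwrite('pics/w3.png',cv2.resize(cr,None,fx=3.5,fy=3.5,interpolation=2))
S=np.array([.655,.018]);k=np.array([.490,.0085]);u=(k-S)/np.linalg.norm(k-S)
print(proj(c,[*k,.212]),[(proj(c,p)-[170,170])*3.5 for p in ([*(S+.046*u),.17],[*S,.18])])
for a in (.2,.3,.4,.5):
    R=np.array([[np.cos(a),-np.sin(a)],[np.sin(a),np.cos(a)]]);tb=S+.046*u+.034*R@u
    print(a,(proj(c,[*tb,.198])-[170,170])*3.5)
E
```

```text
[0.57957012 0.06462879 0.29470231] [-1.13171969e-01  3.13459261e+00 -1.64121184e-03]
[224.50771156  71.50718499] [array([272.69080494, 318.73817255]), array([273.49600031, 550.97304442])]
0.2 [198.2175259  197.17280438]
0.3 [179.32674444 201.5809083 ]
0.4 [161.17795687 207.79074751]
0.5 [143.97048005 215.72548772]
```

View pics/w3.png

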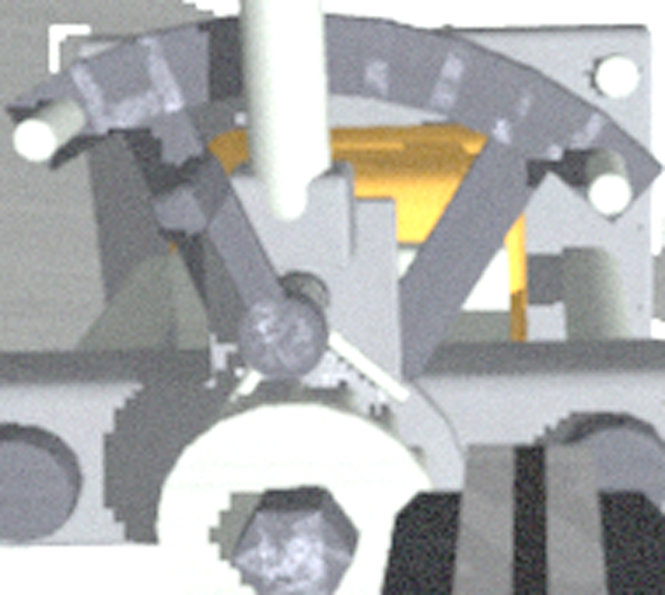

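The tab top at (182,205) fits about +0.4 once the systematic image offset is allowed for, so the lever is over. The index bar still points to +x, so the spindle hasn't moved. Next is the knob.

>>> servo_tool(motion=[60,-45,-28,0,0,0,0,60,-90,-56,0,0,0,0,60,-90,-56,0,0,0,0,60,-90,-56,-40,0,0,0,60,-90,-56,-80,0,0,0,60,-90,-56,-108,0,0,0,60,-90,-56,-115,0,0,0,60,-90,-56,-115,0,0,0])

```text
t: 7.55
tool_pos: [0.4885, 0.0096, 0.177]
tcp_rot: [0.115, -3.139, 0.001]
wrist_force: [0.5, -0.6, 0.2]
grip_width: 0.699
```

>>> servo_tool(motion=[15,0,0,0,0,0,0,15,0,0,0,0,0,0,15,0,0,0,0,0,0,15,0,0,0,0,0,0,15,0,0,0,0,0,0,15,0,0,0,0,0,0], squeeze=25)

```text
t: 8.3
tool_pos: [0.4893, 0.0096, 0.1785]
tcp_rot: [-0.115, 3.137, 0.001]
wrist_force: [-1.8, 0.6, 5.2]
grip_width: 0.272
```

```bash
cat > arc.py <<'E'
import numpy as np,sys
def rows(t0,t1,n,r=165):
    for i in range(1,n+1):
        t=t0+(t1-t0)*i/n
        print([round(float(x),1) for x in (-r*(np.cos(t)-np.cos(t0)),-r*(np.sin(t)-np.sin(t0)),np.degrees(t-t0))])
a=list(map(float,sys.argv[1:]))
for j in range(0,len(a),3): print(a[j:j+3]); rows(a[j],a[j+1],int(a[j+2]))
E
python3 arc.py .052 .352 7  .352 .502 8 ; python3 - <<'E'
E
```

```text
[0.052, 0.352, 7.0]
[0.5, -7.1, 2.5]
[1.3, -14.1, 4.9]
[2.5, -21.1, 7.4]
[3.9, -28.0, 9.8]
[5.6, -34.8, 12.3]
[7.6, -41.6, 14.7]
[9.9, -48.3, 17.2]
[0.352, 0.502, 8.0]
[1.1, -2.9, 1.1]
[2.2, -5.8, 2.1]
[3.4, -8.6, 3.2]
[4.7, -11.4, 4.3]
[6.0, -14.2, 5.4]
[7.4, -17.0, 6.4]
[8.8, -19.8, 7.5]
[10.2, -22.5, 8.6]
```

>>> servo_tool(motion=[15,0.5,-7,0,0,0,2.5,15,1.3,-14,0,0,0,5,15,2.5,-21,0,0,0,7.5,15,3.9,-28,0,0,0,10,15,5.6,-35,0,0,0,12,15,7.6,-41.6,0,0,0,15,15,9.9,-48.3,0,0,0,17,15,9.9,-48.3,0,0,0,17])

```text
t: 9.3
tool_pos: [0.4997, -0.0371, 0.1785]
tcp_rot: [-0.577, 3.084, 0.004]
wrist_force: [0.2, 2.7, 5.1]
grip_width: 0.267
```

>>> servo_tool(motion=[15,1.1,-2.9,0,0,0,1,15,2.2,-5.8,0,0,0,2,15,3.4,-8.6,0,0,0,3,15,3.4,-8.6,0,0,0,3])

```text
t: 9.8
tool_pos: [0.5027, -0.0444, 0.1785]
tcp_rot: [-0.659, 3.068, 0.006]
wrist_force: [-0.3, 5.9, 6.1]
grip_width: 0.273
```

>>> servo_tool(motion=[15,1.3,-2.8,0,0,0,1,15,2.6,-5.6,0,0,0,2,15,2.6,-5.6,0,0,0,2])

```text
t: 10.18
tool_pos: [0.5052, -0.0499, 0.1785]
tcp_rot: [-0.713, 3.056, 0.006]
wrist_force: [-0.1, 5.2, 6.1]
grip_width: 0.266
```

>>> servo_tool(motion=[15,1.4,-2.8,0,0,0,1,15,1.4,-2.8,0,0,0,1])

```text
t: 10.42
tool_pos: [0.5065, -0.0525, 0.1785]
tcp_rot: [-0.74, 3.05, 0.007]
wrist_force: [-2.1, 5.6, 6.4]
grip_width: 0.266
```

>>> servo_tool(motion=[15,1.4,-2.8,0,0,0,1,15,1.4,-2.8,0,0,0,1])

```text
t: 10.68
tool_pos: [0.5076, -0.0547, 0.1785]
tcp_rot: [-0.767, 3.044, 0.009]
wrist_force: [-1.6, 6.4, 7.4]
grip_width: 0.269
```

>>> servo_tool(motion=[15,1.4,-2.8,0,0,0,1,15,1.4,-2.8,0,0,0,1])

```text
t: 10.92
tool_pos: [0.508, -0.055, 0.1784]
tcp_rot: [-0.797, 3.038, 0.015]
wrist_force: [-3.9, 9.8, 9.5]
grip_width: 0.269
```

Stop pin felt at θ≈0.46. Now swinging back clockwise.

```bash
python3 - <<'E'
import numpy as np
def seg(P,yaw,ths):
    for t in ths: print([round(float(x),1) for x in (654-165*np.cos(t)-P[0],18-165*np.sin(t)-P[1],np.degrees(t-.052)-yaw)])
    print()
seg((509.4,-61.3),25,np.linspace(.458,-.40,11)[1:])
seg((654-165*np.cos(.4),18+165*np.sin(.4)),np.degrees(-.452),-.4-.02*np.arange(1,9))
E
```

```text
[-9.1, 19.3, -6.7]
[-13.7, 32.7, -11.6]
[-17.1, 46.4, -16.5]
[-19.3, 60.4, -21.4]
[-20.3, 74.5, -26.3]
[-20.1, 88.7, -31.2]
[-18.7, 102.7, -36.1]
[-16.1, 116.7, -41.1]
[-12.3, 130.3, -46.0]
[-7.4, 143.6, -50.9]

[1.3, 3.0, -1.1]
[2.7, 6.0, -2.3]
[4.1, 9.0, -3.4]
[5.6, 11.9, -4.6]
[7.2, 14.9, -5.7]
[8.8, 17.7, -6.9]
[10.5, 20.6, -8.0]
[12.2, 23.4, -9.2]
```

>>> servo_tool(motion=[15,-9,19,0,0,0,-7,15,-13.7,32.7,0,0,0,-12,15,-17,46.4,0,0,0,-17,15,-19.3,60.4,0,0,0,-22,15,-20.3,74.5,0,0,0,-26,15,-20,88.7,0,0,0,-31,15,-18.7,102.7,0,0,0,-36,15,-16,116.7,0,0,0,-41,15,-12.3,130.3,0,0,0,-46,15,-7.4,143.6,0,0,0,-51])

```text
t: 12.18
tool_pos: [0.5001, 0.0828, 0.1785]
tcp_rot: [-0.597, -3.082, -0.001]
wrist_force: [-4.3, -0.5, 9.6]
grip_width: 0.27
```

>>> servo_tool(motion=[15,0,0,0,0,0,0,15,0,0,0,0,0,0])

```text
t: 12.42
tool_pos: [0.5008, 0.0847, 0.1785]
tcp_rot: [-0.592, -3.085, -0.006]
wrist_force: [-3.2, 4.0, 7.2]
grip_width: 0.267
```

>>> servo_tool(motion=[15,1.3,3,0,0,0,-1,15,2.7,6,0,0,0,-2.3,15,2.7,6,0,0,0,-2.3])

```text
t: 12.8
tool_pos: [0.5028, 0.0895, 0.1785]
tcp_rot: [-0.654, -3.071, -0.002]
wrist_force: [-5.4, 1.4, 9.5]
grip_width: 0.272
```

>>> servo_tool(motion=[15,1.4,3,0,0,0,-1,15,1.4,3,0,0,0,-1])

```text
t: 13.05
tool_pos: [0.5041, 0.0924, 0.1785]
tcp_rot: [-0.681, -3.065, -0.002]
wrist_force: [-5.4, 1.1, 9.7]
grip_width: 0.271
```

>>> servo_tool(motion=[15,1.5,3,0,0,0,-1,15,1.5,3,0,0,0,-1])

```text
t: 13.3
tool_pos: [0.5055, 0.0954, 0.1785]
tcp_rot: [-0.707, -3.058, -0.002]
wrist_force: [-5.1, 0.9, 9.1]
grip_width: 0.265
```

>>> servo_tool(motion=[15,1.6,2.9,0,0,0,-1,15,1.6,2.9,0,0,0,-1])

```text
t: 13.55
tool_pos: [0.507, 0.0983, 0.1785]
tcp_rot: [-0.734, -3.052, -0.002]
wrist_force: [-5.7, 1.7, 10.2]
grip_width: 0.271
```

>>> servo_tool(motion=[15,1.6,2.8,0,0,0,-1,15,1.6,2.8,0,0,0,-1])

```text
t: 13.8
tool_pos: [0.5085, 0.1011, 0.1785]
tcp_rot: [-0.761, -3.045, -0.002]
wrist_force: [-5.1, 1.6, 10.1]
grip_width: 0.273
```

>>> servo_tool(motion=[15,1.6,2.8,0,0,0,-1,15,1.6,2.8,0,0,0,-1])

```text
t: 14.05
tool_pos: [0.51, 0.1039, 0.1785]
tcp_rot: [-0.788, -3.038, -0.002]
wrist_force: [-5.8, 1.8, 9.9]
grip_width: 0.268
```

```bash
cat > seg.py <<'E'
import numpy as np,sys
def seg(P,yaw,ths):
    for t in ths: print([round(float(x),1) for x in (654-165*np.cos(t)-P[0],18-165*np.sin(t)-P[1],np.degrees(t-.052)-yaw)])
    print()
E
python3 - <<'E'
from seg import *
seg((511.5,103),-33.3,np.linspace(-.547,.38,11)[1:])
t=.38;seg((654-165*np.cos(t),18-165*np.sin(t)),np.degrees(t-.052),t+.02*np.arange(1,7))
E
```

```text
[-5.8, -12.6, 4.3]
[-11.8, -26.6, 9.6]
[-16.6, -41.2, 14.9]
[-19.9, -56.1, 20.2]
[-21.9, -71.2, 25.5]
[-22.5, -86.5, 30.8]
[-21.6, -101.8, 36.2]
[-19.4, -116.9, 41.5]
[-15.7, -131.8, 46.8]
[-10.7, -146.2, 52.1]

[1.3, -3.1, 1.1]
[2.6, -6.1, 2.3]
[3.9, -9.1, 3.4]
[5.4, -12.0, 4.6]
[6.9, -15.0, 5.7]
[8.4, -17.9, 6.9]
```

>>> servo_tool(motion=[15,-5.8,-12.6,0,0,0,4,15,-11.8,-26.6,0,0,0,10,15,-16.6,-41,0,0,0,15,15,-20,-56,0,0,0,20,15,-22,-71,0,0,0,25,15,-22.5,-86.5,0,0,0,31,15,-21.6,-101.8,0,0,0,36,15,-19.4,-117,0,0,0,41,15,-15.7,-131.8,0,0,0,47,15,-10.7,-146,0,0,0,52])

```text
t: 15.3
tool_pos: [0.5009, -0.0395, 0.1784]
tcp_rot: [-0.631, 3.076, 0.01]
wrist_force: [-1.4, 7.8, 8.4]
grip_width: 0.272
```

>>> servo_tool(motion=[15,1.3,-3,0,0,0,1,15,2.6,-6,0,0,0,2.3,15,3.9,-9,0,0,0,3.4,15,3.9,-9,0,0,0,3.4])

```text
t: 15.8
tool_pos: [0.5049, -0.0487, 0.1784]
tcp_rot: [-0.718, 3.057, 0.008]
wrist_force: [-2.0, 6.6, 7.5]
grip_width: 0.269
```

>>> servo_tool(motion=[15,1.4,-2.8,0,0,0,1,15,2.6,-5,0,0,0,2,15,2.6,-5,0,0,0,2])

```text
t: 16.18
tool_pos: [0.5074, -0.0537, 0.1784]
tcp_rot: [-0.771, 3.044, 0.008]
wrist_force: [-2.8, 5.5, 8.2]
grip_width: 0.272
```

```bash
python3 - <<'E'
from h import *
b=arm.camera('scene');cv2.imwrite('pics/s3.png',cv2.resize(b[215:275,310:380],None,fx=9,fy=9,interpolation=2))
E
```

```text
(no output)
```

View pics/s3.png

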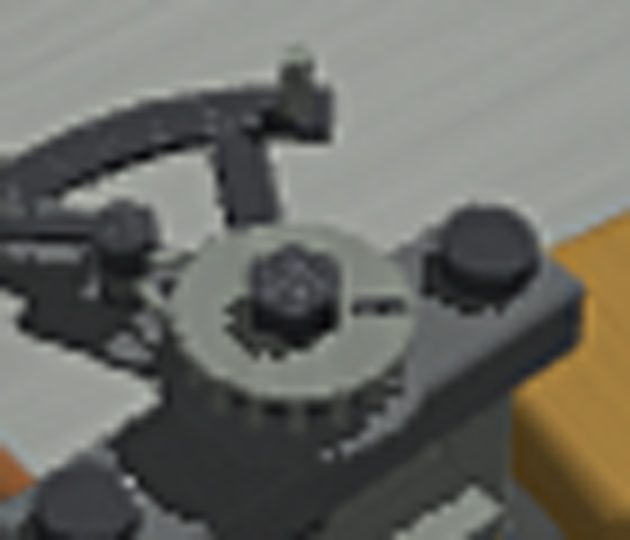

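```bash
python3 - <<'E'
from h import *
d=cam('scene')
for z in (.163,.168,.172):
    C=atz(d,310+295/9,215+311/9,z)   # disc centre, s3
    A=atz(d,270+475/6,180+443/6,z);B=atz(d,310+380/9,215+303/9,z)
    f=lambda P:np.arctan2(P[1]-C[1],P[0]-C[0])
    print(z,C,np.linalg.norm(A-C),np.linalg.norm(B-C),f(A),f(B),f(B)-f(A))
E
```

```text
0.163 [0.65494846 0.02459322 0.163     ] 0.01855874293375822 0.020780905580998536 0.19452029674868224 1.0791885874657023 0.8846682907170201
0.168 [0.65868623 0.02165862 0.168     ] 0.018459097277496526 0.02066932868262123 0.19452029674867863 1.0791885874657006 0.8846682907170219
0.172 [0.66167644 0.01931093 0.172     ] 0.018379380752487077 0.020580067163919167 0.19452029674867546 1.0791885874656981 0.8846682907170227
```

The index bar has turned about 0.9 rad, so one more full stroke is needed.

```bash
python3 - <<'E'
from seg import *
seg((507.3,-57),24.1,np.linspace(.45,-.52,11)[1:])
t=-.52;seg((654-165*np.cos(t),18-165*np.sin(t)),np.degrees(t-.052),np.linspace(-.52,.38,11)[1:])
E
```

```text
[-8.1, 18.0, -6.9]
[-12.9, 33.2, -12.4]
[-16.2, 48.9, -18.0]
[-18.0, 64.8, -23.5]
[-18.2, 80.8, -29.1]
[-16.9, 96.7, -34.6]
[-14.0, 112.5, -40.2]
[-9.6, 127.8, -45.8]
[-3.8, 142.7, -51.3]
[3.5, 157.0, -56.9]

[-6.8, -13.2, 5.2]
[-12.4, -27.0, 10.3]
[-16.7, -41.2, 15.5]
[-19.7, -55.7, 20.6]
[-21.4, -70.4, 25.8]
[-21.8, -85.3, 30.9]
[-20.8, -100.1, 36.1]
[-18.5, -114.8, 41.3]
[-14.9, -129.2, 46.4]
[-10.0, -143.2, 51.6]
```

>>> servo_tool(motion=[15,-8,18,0,0,0,-7,15,-13,33,0,0,0,-12,15,-16,49,0,0,0,-18,15,-18,65,0,0,0,-23,15,-18,81,0,0,0,-29,15,-17,97,0,0,0,-35,15,-14,112.5,0,0,0,-40,15,-9.6,128,0,0,0,-46,15,-3.8,142.7,0,0,0,-51,15,3.5,157,0,0,0,-57])

```text
t: 17.48
tool_pos: [0.5087, 0.1011, 0.1784]
tcp_rot: [-0.781, -3.038, -0.001]
wrist_force: [-6.0, 1.9, 10.6]
grip_width: 0.271
```

>>> servo_tool(motion=[15,0,0,0,0,0,0,15,0,0,0,0,0,0])

```text
t: 17.73
tool_pos: [0.5098, 0.103, 0.1785]
tcp_rot: [-0.775, -3.042, -0.006]
wrist_force: [-5.7, 4.6, 9.3]
grip_width: 0.269
```

>>> servo_tool(motion=[15,-6.8,-13,0,0,0,5,15,-12.4,-27,0,0,0,10,15,-16.7,-41,0,0,0,15,15,-19.7,-56,0,0,0,21,15,-21.4,-70.4,0,0,0,26,15,-21.8,-85.3,0,0,0,31,15,-20.8,-100,0,0,0,36,15,-18.5,-115,0,0,0,41,15,-15,-129,0,0,0,46,15,-10,-143,0,0,0,52])

```text
t: 18.98
tool_pos: [0.501, -0.0391, 0.1784]
tcp_rot: [-0.643, 3.073, 0.01]
wrist_force: [-1.7, 7.0, 6.7]
grip_width: 0.27
```

>>> servo_tool(motion=[15,1.3,-3,0,0,0,1,15,2.6,-6,0,0,0,2,15,3.9,-9,0,0,0,3,15,3.9,-9,0,0,0,3])

```text
t: 19.48
tool_pos: [0.5051, -0.0486, 0.1784]
tcp_rot: [-0.717, 3.057, 0.008]
wrist_force: [-1.6, 5.6, 8.5]
grip_width: 0.27
```

```bash
python3 - <<'E'
from h import *
b=arm.camera('scene');cv2.imwrite('pics/s4.png',cv2.resize(b[215:275,310:380],None,fx=9,fy=9,interpolation=2))
E
```

```text
(no output)
```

View pics/s4.png

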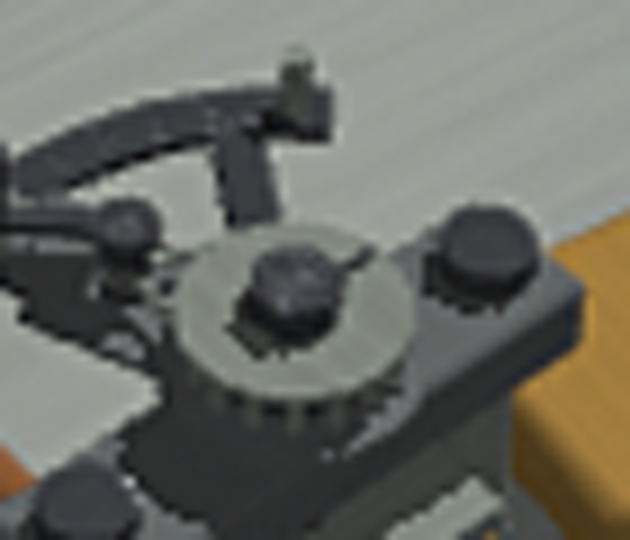

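The bar is now at about (355,258), well past the last reading. Time to release.

>>> servo_tool(motion=[60,-1,2,0,0,0,0,60,-1,2,0,0,0,0,60,-1,2,0,0,0,0,60,-1,2,0,0,0,0,60,-1,2,30,0,0,0,60,-1,2,70,0,0,0,60,-1,2,120,0,0,0,60,-40,2,140,0,0,0,60,-60,2,140,0,0,0,60,-60,2,140,0,0,0])

```text
t: 20.78
tool_pos: [0.444, -0.0508, 0.3179]
tcp_rot: [-0.713, 3.058, 0.001]
wrist_force: [-0.3, -0.6, 0.2]
grip_width: 0.702
```

```bash
python3 - <<'E'
from h import *
d=cam('scene');z=.168
C=atz(d,310+295/9,215+311/9,z);A=atz(d,270+475/6,180+443/6,z);B=atz(d,310+355/9,215+258/9,z)
f=lambda P:np.arctan2(P[1]-C[1],P[0]-C[0]);print(np.linalg.norm(B-C),f(B)-f(A))
s=arm.get_state();print(s['t'],s['tool_pos'],s['wrist_force'],s['grip_width'])
b=arm.camera('scene');c=arm.camera('top')
o=np.hstack([cv2.resize(b[185:285,270:390],(480,400),interpolation=2),cv2.resize(c[180:310,240:340],(308,400),interpolation=2)]);cv2.imwrite('pics/f.png',o)
E
```

```text
0.02318160578771663 1.6263876130342199
20.775 [ 0.44399129 -0.0507913   0.3179388 ] [-0.34157142 -0.574353    0.23883895] 0.7020291867783717
```

View pics/f.png

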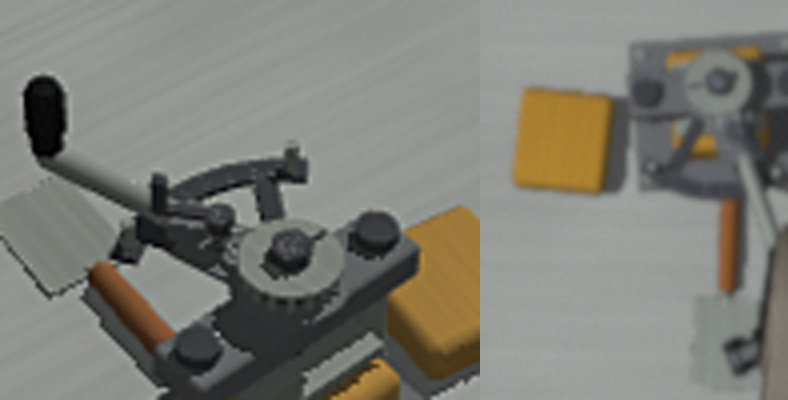

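The gripper is clear. The knob was left on the loosening side, the tab sits beyond the bar at about (158,180), and the index bar has turned about 1.6 rad. The spatula and flask half haven't moved.

```bash
python3 -c "
from bench import arm
print(arm.job_done())"
```

```text
the job is handed in; nothing more can be done
None
```

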